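# Load two filter cubes into the gravity chute beside the microscope

## Robot

A 7-joint arm with a two-finger parallel gripper is mounted at the origin on a cart in front of the work surface, level with it; the furniture and walls round the work are solid. World frame = base frame: x ahead of the robot, y to its left, z up, the work surface at z = 0. Lengths are in m, angles in rad, forces in N, time in s.
With the tool pointing down it reaches from about 0.35 to 0.9 m from the base axis. Payload 19.9 kg.
Tool frame: the origin (TCP) lies between the finger pads; the fingertips stand 17 mm ahead of it and the grasp point (between the pads) lies 2 mm behind it (robot.tip_reach is the distance from the TCP to the fingertips, in m); z points along the fingers, y is the line along which they close (so a half turn about z gives the same grasp; the last joint's range is limited). The gripper opens to 94 mm and grips with 3 to 60 N. Pads are 16 mm wide; open, the fingers measure 119 mm over their backs; the gripper's body (75 mm by 177 mm) begins 78 mm behind the grasp point.
Start: joints at [-1.175, 0.417, -0.01, 1.614, 0.005, 1.111, -0.053], TCP at [0.264, 0.566, 0.187] pointing down, gripper open.
Joint ranges: [-2.81, 2.81], [-0.39, 2.02], [-1.27, 1.25], [0.06, 2.57], [-1.19, 4.33], [0.19, 2], [-2.82, 2.82]. Speed limits (rad/s): [1.89, 1.89, 2.39, 2.39, 3.01, 3.01, 3.01].

## Interface

Orientations are given as a 3x3 rotation matrix whose columns are the frame's x, y, z axes.
In Python, from workcell import robot gives the robot as it stands.
- The arm moves only by the tool play_rows, never from a script. Its arguments are lists of equal length, an entry for each row: "travel": the shift along the tool's x, y, z as a fraction of full scale, a list of three; "roll": the turn about the tool's z as a fraction of full scale. In form: {"travel": [[dx, dy, dz], ...], "roll": [roll, ...]}. A call has 1 to 10 rows; each row is the pose to reach, as a shift and turn from the pose commanded when the call began, along the tool's axes at that moment; what a row does not reach only later rows make up. Full scale, the value 1, is 400 mm for a shift and 90 degrees for a turn. A row lasts 1/12 s, in which the tool goes at most 41.7 mm and 7.16 degrees, less where a joint would pass 70% of its speed; a pose out of reach is approached as far as the arm can. A call with a number of a shift or a turn outside -1 to 1 is refused whole. A call with a gripper value outside its range is refused whole. "hand" is the opening, from -1 (shut) to 1 (fully open), set as the call begins (left out, the last holds). The fingers move at their own pace and stop on an object; "newtons" is the grip in N (left out, the last holds). Time passes only in rows, so rows that repeat a pose let the fingers close. It gives the time, the measured TCP pose, the force, the opening and the grip force at its end, in the units of the state.
- robot.state(): the state, without advancing time (a new reading comes with each control period).
- robot.grab_frame(name): name is "scene" or "top"; returns (picture, depth): 480x640x3 uint8, red, green, blue; 480x640 float32, m along the optical axis (not along the pixel's ray), 0 where there is no reading.
- robot.get_calibration(name): a dict with "vfov" (degrees; the focal length in pixels is half the picture's height over the tangent of half this angle, whatever the lens; pixels are square), "cx", "cy" (the principal point, pixels), "position" and "rotation" of the camera in the world. Camera axes: x right, y up, looking along -z (the intrinsics and any distortion apply to the point x, -y, -z); pixel columns grow to the right and rows downward; lengths in m; the calibration is good to about 2 mm. A picture is of the moment at which its call begins. get_calibration takes no time and is no camera call.
- robot.sign_off(): hands the job in; it is judged then, once.
The state is a dict: "clock": time; "joint_pos": joint angles; "joint_vel": joint speeds; "tau": joint torques, N m; "tcp_pos": TCP position; "tool_rot": TCP orientation; "ft_force": force on the tool from outside, world axes, zero at the start; "torque": the same for the moment, N m; "grip_width": finger opening in m; "grip_force": force on a finger pad.
Only numpy, scipy, OpenCV 4.12 (cv2) and the standard library are available. Lean on these libraries where they do the work, as an engineer would, in place of code of your own. Each camera call takes 0.05 s, during which the arm holds its last target. There are 200 camera calls.

## Task

Load both black filter cubes with the green round window into the sloping gravity chute: put each in upright at the open upper end with its green window facing down the slope and let it slide down under the clear cover, so that the first rests against the stop and the second behind it. Leave the objective case and the cover glass box where they are.

Things in the scene. Friction and masses are not known exactly. Their poses are not given: they have to be found in the camera images.
- track: the fixed chute's sloping channel: aluminium floor 190 mm long, blue walls, slope 20 degrees. Origin on the floor's middle line at the stop's inner face, 30 mm above the table; x uphill along the floor, y across, z square to it. 40 mm wide between walls 8 mm high; above them lips flare outward to 56 mm at 14 mm height. Lower end with the stop is turned roughly to the robot, upper end open
- load (a point): point on the middle line of the slippery channel floor, 125 mm uphill of the stop, in the open loading part (75 to 190 mm uphill of the stop); x, y, z as of the track. A cube set down here and let go slides down by itself to the stop or to the cube before it; they come to rest with origins about 15 and 47 mm uphill of the stop
- cover (a point): middle of the top of the clear cover that spans the lower channel from -6 to 72 mm uphill of the stop: 66 mm wide, its underside 52 mm and top 55 mm above the channel floor, on two steel posts at 68 mm
- cube_1: fluorescence filter cube: black box 34 x 32 x 36 mm (x, y, z), about 70 g, round green window on its -x face, white label on top; the two are alike and go in in either order. Origin at the centre of the underside; the box spans x -15 to 17, y -16 to 16, z 0 to 36 mm. Starts upright on the table, window towards the robot give or take 0.9 rad
- cube_2: fluorescence filter cube: black box 34 x 32 x 36 mm (x, y, z), about 70 g, round green window on its -x face, white label on top; the two are alike and go in in either order. Origin at the centre of the underside; the box spans x -15 to 17, y -16 to 16, z 0 to 36 mm. Starts upright on the table, window towards the robot give or take 0.9 rad
- objective_case: bystander: round screw case with a black base and a milky clear top, 36 mm across, 59 mm high, standing on the table; origin at the centre of its underside. Not to be moved
- cover_glass_box: bystander: small clear box with a blue lid, 37 x 34 x 18 mm, on the table; origin at the centre of its underside. Not to be moved
Things that resemble listed ones, but are neither listed nor needed, are in the scene too. What is shaped like the cube_2 but turquoise is not meant.

How it is judged:
By the outcome, as a careful person would: the job done as asked, in the order asked, and still so for the second after the job is handed in, with the robot touching nothing.
It also fails if it takes over 45 s, if anything falls off the work surface, if the arm or the gripper's body presses on something with over 40 N, if the wrist force passes 120 N, or if a joint passes its speed limit or range.

## Working session

There is one attempt and no reset: what is moved stays moved. The work goes in short steps, Python scripts to look and compute and a tool call to move; the robot and the scene stay as the last step left them, time stands still between calls to the robot, and variables do not carry over. Pictures are saved under pics/ and viewed, at most 10 in all, crops included, and the job is handed in when it is done.

Besides the shell and the picture viewer there is one more tool, called after "Emit:" by a JSON object that holds its "method" and its "body", one argument or row to a line. play_rows: Moves the arm, as the interface text tells. Its arguments: {"type":"object","properties":{"travel":{"type":"array","items":{"type":"array","items":{"type":"number"}}},"roll":{"type":"array","items":{"type":"number"}},"hand":{"type":"number"},"newtons":{"type":"number"}},"required":["travel","roll"]}

```bash
mkdir -p pics; ls
python3 - <<'E'
from workcell import robot
import cv2,numpy as np
s=robot.state();print(s)
for n in("scene","top"):
    p,d=robot.grab_frame(n);cv2.imwrite(f"pics/{n}0.png",p[:,:,::-1]);np.savez(f"{n}0.npz",p=p,d=d);print(n,robot.get_calibration(n),(d>0).mean())
E
```

```text
pics
{'clock': 0.0, 'joint_pos': array([-1.1755031 ,  0.41796282, -0.0103244 ,  1.61414448,  0.00469727,
        1.11068846, -0.05299198]), 'joint_vel': array([ 0.00017798, -0.00104613,  0.00033984, -0.00252756,  0.00102523,
       -0.00011196, -0.00010831]), 'tau': array([-1.84751580e-04, -8.51243448e+01,  6.38773497e-01, -4.26011682e+01,
       -4.88598703e-02,  1.83037296e-02,  1.01685152e-04]), 'tcp_pos': array([0.26423587, 0.56597492, 0.18644464]), 'tool_rot': array([[-9.06127504e-01,  4.23004449e-01, -4.26862714e-04],
       [ 4.23004657e-01,  9.06126841e-01, -1.09909055e-03],
       [-7.81284305e-05, -1.17648110e-03, -9.99999305e-01]]), 'ft_force': array([-0.10545565, -0.16745284, -0.70580383]), 'torque': array([ 0.00933679, -0.05127083, -0.01868255]), 'grip_force': 0.0, 'grip_width': 0.0941091668436075}
scene {'vfov': 47.27144296290218, 'cx': 327.3974828508187, 'cy': 235.92434892596597, 'position': array([ 0.03743115, -0.37244687,  0.78606614]), 'rotation': array([[ 0.47662428,  0.67334884, -0.56518195],
       [-0.87904407,  0.35734389, -0.31557386],
       [-0.01052698,  0.64723001,  0.76222208]])} 0.99609375
top {'vfov': 45.44492095345913, 'cx': 321.12585837143945, 'cy': 243.52860798714661, 'position': array([ 0.41697331, -0.08464507,  1.18021726]), 'rotation': array([[ 0.00353471,  0.99268032, -0.12071985],
       [-0.9999759 ,  0.00278743, -0.00635853],
       [-0.00597549,  0.12073942,  0.99266625]])} 0.9961165364583333
```

View pics/scene0.png

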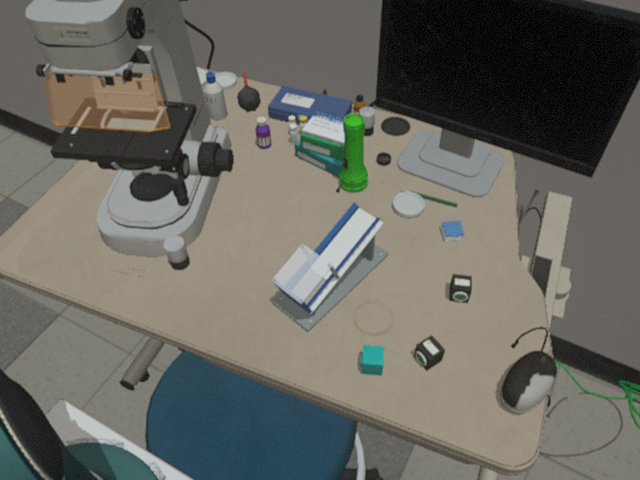

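View pics/top0.png

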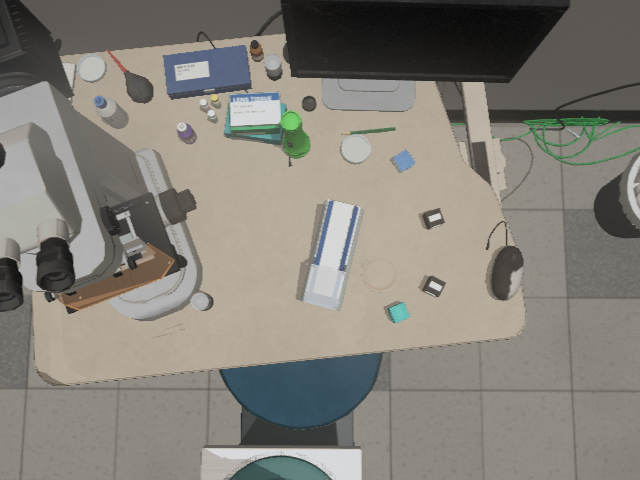

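The scene picture shows two black cubes with white labels, at (460,288) and (429,352), plus a turquoise look-alike at (372,360). The chute is at (330,260), the blue-lidded box at (453,231), and a round case with a milky top beside the microscope at (176,252). In the top picture the cubes are at (433,218) and (433,286), the turquoise one at (399,312), and the chute runs from (340,200) to (322,305).

```bash
cat > h.py <<'E'
from workcell import robot
import cv2,numpy as np
def cal(n):
    c=robot.get_calibration(n);return 240/np.tan(np.radians(c["vfov"]/2)),c["cx"],c["cy"],np.array(c["position"]),np.array(c["rotation"])
def cloud(n,d):
    f,cx,cy,P,R=cal(n);v,u=np.mgrid[:480,:640]
    return np.stack([(u-cx)/f*d,-(v-cy)/f*d,-d],-1)@R.T+P
def ray(n,uv,z):
    f,cx,cy,P,R=cal(n);uv=np.atleast_2d(uv).astype(float)
    r=np.stack([(uv[:,0]-cx)/f,-(uv[:,1]-cy)/f,-np.ones(len(uv))],-1)@R.T
    return P+r*((z-P[2])/r[:,2])[:,None]
E
python3 - <<'E'
from h import *
D={n:np.load(n+"0.npz") for n in("scene","top")}
C={n:cloud(n,D[n]["d"]) for n in D}
for n in D: 
    v,u=(300,400) if n=="top" else (330,300)
    print(n,"table patch z",C[n][190:200,420:440,2].mean() if n=="top" else C[n][390:400,300:320,2].mean())
def box(n,x0,y0,x1,y1,k):
    m=np.zeros((480,640),bool);m[y0:y1,x0:x1]=1;return m
rois={"top":{"A":(415,200,452,235),"B":(415,270,452,305)},"scene":{"A":(440,268,480,310),"B":(408,330,450,375)}}
for n in D:
    hsv=cv2.cvtColor(D[n]["p"],cv2.COLOR_RGB2HSV).astype(int)
    for k,r in rois[n].items():
        m=box(n,*r,k)
        X=C[n][m&(C[n][...,2]>.029)&(C[n][...,2]<.05)]
        rect=cv2.minAreaRect((X[:,:2]*1000).astype(np.float32))
        lab=m&(hsv[...,2]>130)&(hsv[...,1]<40)
        v,u=np.nonzero(lab);L=ray(n,np.c_[u,v],.036)[:,:2]*1000
        gr=m&(hsv[...,0]>45)&(hsv[...,0]<85)&(hsv[...,1]>70)
        print(n,k,"top z med",np.median(X[:,2]),len(X),"rect",rect,"label",len(L),cv2.minAreaRect(L.astype(np.float32)) if len(L)>4 else "", "green",gr.sum(),C[n][gr].mean(0) if gr.any() else "")
# track blue
for n in D:
    hsv=cv2.cvtColor(D[n]["p"],cv2.COLOR_RGB2HSV).astype(int)
    m=box(n,*((295,190,370,315) if n=="top" else (260,195,395,330)),"")&(hsv[...,0]>100)&(hsv[...,0]<125)&(hsv[...,1]>110)
    X=C[n][m];print(n,"blue",len(X),X.min(0),X.max(0))
# heights of obstacles
T=C["top"];xy=T[...,:2]
for nm,(x0,y0,x1,y1) in dict(flash=(275,105,312,165),case=(185,288,215,315),scope=(0,80,200,320),chute=(295,190,370,315)).items():
    P=T[y0:y1,x0:x1].reshape(-1,3);Q=P[P[:,2]>.03];print(nm,Q.min(0),Q.max(0))
P=T[:,:230].reshape(-1,3)
for a in np.arange(.2,.7,.05):
    row=[]
    for b in np.arange(0.05,.75,.05):
        q=P[(abs(P[:,0]-a)<.025)&(abs(P[:,1]-b)<.025)];row.append(round(float(q[:,2].max()),2) if len(q) else -1)
    print(round(a,2),row)
s=D["scene"]["p"][:,:,::-1];a=np.hstack([cv2.resize(s[y:y+60,x:x+60],(400,400),interpolation=cv2.INTER_CUBIC) for x,y in((430,260),(398,322))])
cv2.imwrite("pics/crop1.png",a)
E
```

```text
scene table patch z -0.024804508727902356
top table patch z 0.0065687650064932815
scene A top z med 0.036323337096388186 362 rect ((610.068115234375, -307.98297119140625), (35.763484954833984, 31.953956604003906), 18.249353408813477) label 286 ((596.8488159179688, -309.419921875), (90.5910873413086, 64.79409790039062), 20.90846061706543) green 37 [ 0.59431629 -0.31384346  0.01745687]
scene B top z med 0.03631174420753952 464 rect ((470.9833068847656, -306.2976989746094), (33.35206604003906, 34.52241897583008), 58.79493713378906) label 302 ((464.26751708984375, -307.51904296875), (78.44550323486328, 63.17495346069336), 23.03860855102539) green 23 [ 0.45651197 -0.29869978  0.0166365 ]
top A top z med 0.036236630463603925 257 rect ((609.63427734375, -306.8838806152344), (33.4936408996582, 34.00173568725586), 19.91129493713379) label 973 ((610.8674926757812, -303.2707214355469), (69.60150146484375, 74.20109558105469), 0.13415022194385529) green 0 
top B top z med 0.03645232554914424 276 rect ((471.1429748535156, -304.14642333984375), (31.923049926757812, 34.12668228149414), 61.81311798095703) label 976 ((469.69390869140625, -300.4427490234375), (67.56834411621094, 73.13909149169922), 0.17683807015419006) green 0 
scene blue 567 [ 0.03743115 -0.37244687  0.03798495] [ 0.62926343 -0.07210266  0.78606614]Traceback (most recent call last):
  File "<stdin>", line 24, in <module>
    return umr_minimum(a, axis, None, out, keepdims, initial, where)
ValueError: zero-size array to reduction operation minimum which has no identity
```

Run:
```python
from h import *
D={n:np.load(n+"0.npz") for n in("scene","top")}
C={n:cloud(n,D[n]["d"]) for n in D}
T=C["top"];hsv=cv2.cvtColor(D["top"]["p"],cv2.COLOR_RGB2HSV).astype(int)
m=np.zeros((480,640),bool);m[190:315,295:370]=1
for n,mm in(("top",m),):
    b=mm&(hsv[...,0]>100)&(hsv[...,0]<130)&(hsv[...,1]>90)&(T[...,2]>.03)
    print("blue",b.sum())
    X=T[b];print(X.min(0),X.max(0))
    c,(w,h),a=cv2.minAreaRect((X[:,:2]*1000).astype(np.float32));print("rect",c,w,h,a)
    # split in two lines
    ctr=X[:,:2].mean(0);u,s,vt=np.linalg.svd(X[:,:2]-ctr);d=vt[0]*np.sign(vt[0,0])
    for it in range(3):
        q=(X[:,:2]-ctr)@np.array([-d[1],d[0]]);t=(X[:,:2]-ctr)@d
        A=np.c_[t*(q>0),t*(q<=0)];
        pl=np.polyfit(t[q>0],q[q>0],1);pr=np.polyfit(t[q<=0],q[q<=0],1);sl=(pl[0]+pr[0])/2
        ctr=ctr+np.array([-d[1],d[0]])*(pl[1]+pr[1])/2;th=np.arctan2(d[1],d[0])+np.arctan(sl);d=np.array([np.cos(th),np.sin(th)])
    print("blue axis yaw deg",np.degrees(th),"ctr",ctr,"halfsep",(pl[1]-pr[1])/2, "t range",t.min(),t.max(),'slopes',pl[0],pr[0])
    nrm=np.array([-d[1],d[0]])
    P=T[m];tt=(P[:,:2]-ctr)@d;qq=(P[:,:2]-ctr)@nrm
    for t0 in np.arange(-.2,.12,.02):
        k=abs(tt-t0)<.01
        print(round(t0,2),[ (round(float(np.median(P[k&(abs(qq-q0)<.003),2])),3) if (k&(abs(qq-q0)<.003)).any() else None) for q0 in np.arange(-.04,.041,.008)])
    k=(abs(qq)<.014)&(tt>-.03)&(P[:,2]>.04);f=np.polyfit(tt[k],P[k,2],1);print("floor slope deg",np.degrees(np.arctan(f[0])),"z at ctr",f[1],"t end",tt[k].max())
for nm,(x0,y0,x1,y1) in dict(flash=(275,105,312,165),case=(185,288,215,315),scope=(0,80,200,320)).items():
    P=T[y0:y1,x0:x1].reshape(-1,3);Q=P[P[:,2]>.03];print(nm,Q.min(0),Q.max(0))
P=np.r_[T[:,:330].reshape(-1,3),C["scene"][:,:250].reshape(-1,3)]
for a in np.arange(.15,.7,.05):
    row=[]
    for b in np.arange(0.0,.75,.05):
        q=P[(abs(P[:,0]-a)<.025)&(abs(P[:,1]-b)<.025)&(P[:,2]<.7)];row.append(round(float(q[:,2].max()),2) if len(q) else -1)
    print(round(a,2),row)
s=D["scene"]["p"][:,:,::-1];a=np.hstack([cv2.resize(s[y:y+60,x:x+60],(400,400),interpolation=cv2.INTER_CUBIC) for x,y in((430,260),(398,322))])
cv2.imwrite("pics/crop1.png",a)
```

```text
blue 351
[ 0.41697331 -0.14565773  0.05780303] [ 0.62868948 -0.06570956  1.18021726]
rect (521.8190307617188, -95.70164489746094) 54.90005111694336 209.18118286132812 76.75743865966797
blue axis yaw deg -13.947447494470714 ctr [ 0.56219237 -0.10513204] halfsep 0.024350499155287218 t range -0.14587562381846225 0.06335026726610624 slopes 0.009792691105728304 -0.009794466153498922
-0.2 [None, None, None, None, None, None, None, None, None, None, None]
-0.18 [None, None, None, None, None, None, None, None, None, None, None]
-0.16 [None, None, None, None, None, 0.003, 0.001, 0.002, 0.001, 0.001, 0.0]
-0.14 [0.002, 0.002, 0.002, 1.18, 0.002, 0.002, 0.002, 0.001, 0.003, 0.002, 0.001]
-0.12 [0.009, 0.086, 0.086, 0.085, 0.086, 0.086, 0.086, 0.085, 0.086, 0.084, 0.006]
-0.1 [0.009, 0.092, 0.093, 0.093, 0.093, 0.094, 0.092, 0.093, 0.092, 0.093, 0.006]
-0.08 [0.009, 0.1, 0.1, 0.1, 0.1, 0.1, 0.101, 0.099, 0.101, 0.099, 0.007]
-0.06 [0.008, 0.104, 0.102, 0.103, 0.102, 0.103, 0.103, 0.104, 0.103, 0.102, 0.007]
-0.04 [0.009, 0.06, 0.067, 0.056, 0.056, 0.055, 0.056, 0.057, 0.069, 0.056, 0.006]
-0.02 
[... 1241 characters left out ...]
01, 0.01, 0.01, 0.01, -0.78, -0.78, -0.78, -0.78]
0.35 [0.01, 0.01, 0.01, 0.01, 0.01, 0.01, 0.01, 0.01, 0.01, 0.01, 0.01, -0.72, -0.78, -0.78, -0.78]
0.4 [0.01, 0.01, 0.01, 0.06, 0.05, 0.53, 0.53, 0.21, 0.01, 0.01, 0.01, -0.71, -0.78, -0.78, -0.78]
0.45 [0.01, 0.01, 0.01, 0.29, 0.56, 0.56, 0.55, 0.33, 0.01, 0.01, 0.01, -0.7, -0.78, -0.78, -0.78]
0.5 [0.01, 0.01, 0.01, 0.35, 0.55, 0.55, 0.53, 0.43, 0.09, 0.0, 0.0, -0.7, -0.78, -0.78, -0.78]
0.55 [0.01, 0.01, 0.01, 0.04, 0.5, 0.54, 0.54, 0.08, 0.07, 0.01, 0.0, -0.0, -0.77, -0.78, -0.78]
0.6 [0.01, 0.01, 0.01, 0.11, 0.21, 0.54, 0.55, -1, -1, -1, -1, -1, -1, -1, -1]
0.65 [0.01, 0.01, 0.01, 0.11, 0.2, 0.52, 0.52, 0.44, -1, -1, -1, -1, -1, -1, -1]
```

View pics/crop1.png

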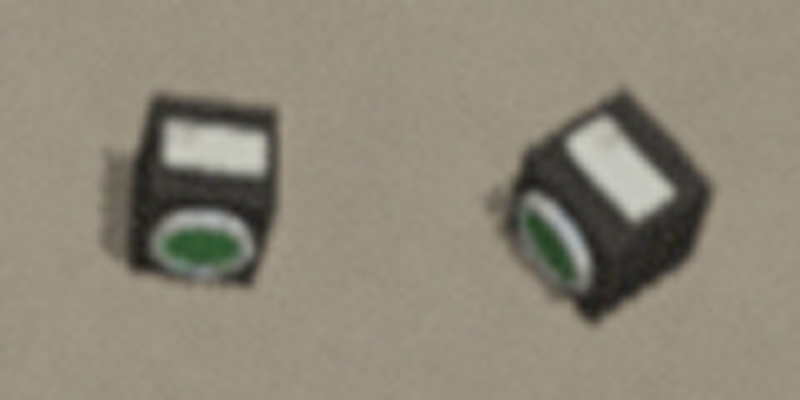

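The enlarged crop has cube A on the left (scene pixel 460,288) and cube B on the right (429,352). Both are black with a white label and a green round window. The box at (372,360) is turquoise and so isn't meant. Measured top height is 36 mm, footprint about 34×32 mm, and chute slope 20.2°, all as given. A is at (0.610,-0.3075) with yaw 19°, and B at (0.471,-0.305) with yaw -30°. The load point is at about (0.568,-0.107,0.073), with track yaw -14°.

```bash
cat >> h.py <<'E'
def plan(*wps):
    """wps: (x,y,z,yaw deg of tool x) -> travel, roll in units from the present pose"""
    s=robot.state();R=np.array(s["tool_rot"]);p=np.array(s["tcp_pos"]);y0=np.degrees(np.arctan2(R[1,0],R[0,0]))
    print("t",round(s["clock"],2),"tcp",p.round(4),"yaw",round(y0,2),"w",round(s["grip_width"],4))
    for w in wps:
        t=R.T@(np.array(w[:3])-p)/.4;r=((y0-w[3]+180)%360-180)/90
        print(t.round(4).tolist(),round(r,4),"dist mm",round(np.linalg.norm(t)*400))
E
python3 -c "
from h import *
plan((.25,.32,.19,180),(.325,.14,.19,180),(.42,-.15,.19,165),(.471,-.305,.12,150))
C=cloud('top',np.load('top0.npz')['d'])[105:165,275:312].reshape(-1,3);Q=C[(C[:,2]>.03)&(C[:,2]<.5)];print('flash',Q.min(0),Q.max(0))"
```

```text
t 0.1 tcp [0.2643 0.566  0.1865] yaw 154.97 w 0.0939
[-0.2278, -0.5723, -0.0081] -0.2781 dist mm 246
[-0.5881, -0.9008, -0.0077] -0.2781 dist mm 430
[-1.11, -1.4572, -0.007] -0.1114 dist mm 733
[-1.3894, -1.7542, 0.1683] 0.0553 dist mm 898
flash [ 0.74150979 -0.05151401  0.03002666] [0.84699474 0.01881814 0.16516977]
```

Emit:
{"method": "play_rows", "body": {
  "travel": [
    [-0.035, -0.085, 0],
    [-0.07, -0.17, 0],
    [-0.105, -0.255, 0],
    [-0.14, -0.34, 0],
    [-0.17, -0.42, 0],
    [-0.2, -0.5, 0],
    [-0.228, -0.57, 0],
    [-0.29, -0.63, 0],
    [-0.35, -0.68, 0],
    [-0.41, -0.74, 0]
  ],
  "roll": [-0.05, -0.1, -0.15, -0.2, -0.25, -0.278, -0.278, -0.278, -0.278, -0.278],
  "hand": 0.4,
  "newtons": 10
}}

```text
clock: 0.93
tcp_pos: [0.2879, 0.2275, 0.1871]
tool_rot: [[-1.0, -0.0, 0.0], [-0.0, 1.0, 0.0], [-0.0, 0.0, -1.0]]
ft_force: [0.4, -0.8, 0.6]
grip_width: 0.0656
grip_force: 0.0
```

```bash
python3 -c "
from h import *
plan((.325,.14,.19,180),(.42,-.15,.16,165),(.471,-.305,.12,150))"
```

```text
t 0.93 tcp [0.2879 0.2275 0.1871] yaw -179.97 w 0.0656
[-0.0925, -0.2187, -0.0073] 0.0003 dist mm 95
[-0.3297, -0.9439, 0.0675] 0.167 dist mm 401
[-0.457, -1.3315, 0.1673] 0.3336 dist mm 567
```

Emit:
{"method": "play_rows", "body": {
  "travel": [
    [-0.04, -0.09, 0],
    [-0.08, -0.18, 0],
    [-0.11, -0.27, 0],
    [-0.14, -0.36, 0],
    [-0.17, -0.45, 0],
    [-0.21, -0.54, 0],
    [-0.24, -0.63, 0],
    [-0.27, -0.73, 0],
    [-0.3, -0.82, 0],
    [-0.33, -0.92, 0]
  ],
  "roll": [0, 0, 0, 0, 0.05, 0.1, 0.15, 0.2, 0.27, 0.333]
}}

```text
clock: 1.77
tcp_pos: [0.4198, -0.1409, 0.1872]
tool_rot: [[-0.864, 0.504, 0.001], [0.504, 0.864, -0.0], [-0.001, 0.0, -1.0]]
ft_force: [1.0, 1.1, 0.1]
grip_width: 0.0658
grip_force: 0.0
```

```bash
python3 -c "
from h import *
plan((.471,-.305,.12,150),(.471,-.305,.038,150))"
```

```text
t 1.77 tcp [ 0.4198 -0.1409  0.1872] yaw 149.75 w 0.0658
[-0.317, -0.29, 0.1682] -0.0028 dist mm 185
[-0.3169, -0.2901, 0.3732] -0.0028 dist mm 228
```

Emit:
{"method": "play_rows", "body": {
  "travel": [
    [-0.08, -0.07, 0],
    [-0.16, -0.145, 0],
    [-0.24, -0.22, 0],
    [-0.317, -0.29, 0],
    [-0.317, -0.29, 0.07],
    [-0.317, -0.29, 0.14],
    [-0.317, -0.29, 0.2],
    [-0.317, -0.29, 0.25],
    [-0.317, -0.29, 0.25],
    [-0.317, -0.29, 0.25]
  ],
  "roll": [0, 0, 0, 0, 0, 0, 0, 0, 0, 0]
}}

```text
clock: 2.6
tcp_pos: [0.4711, -0.303, 0.0869]
tool_rot: [[-0.866, 0.5, -0.002], [0.5, 0.866, 0.0], [0.002, -0.001, -1.0]]
ft_force: [0.6, -0.2, -0.0]
grip_width: 0.0655
grip_force: 0.0
```

```bash
python3 -c "
from h import *
plan((.471,-.305,.038,150))
p,d=robot.grab_frame('scene');s=p[270:410,360:520,::-1];cv2.imwrite('pics/s1.png',cv2.resize(s,(640,560)))"
```

```text
t 2.6 tcp [ 0.4711 -0.303   0.0869] yaw 150.01 w 0.0655
[-0.0025, -0.0043, 0.1222] 0.0001 dist mm 49
```

View pics/s1.png

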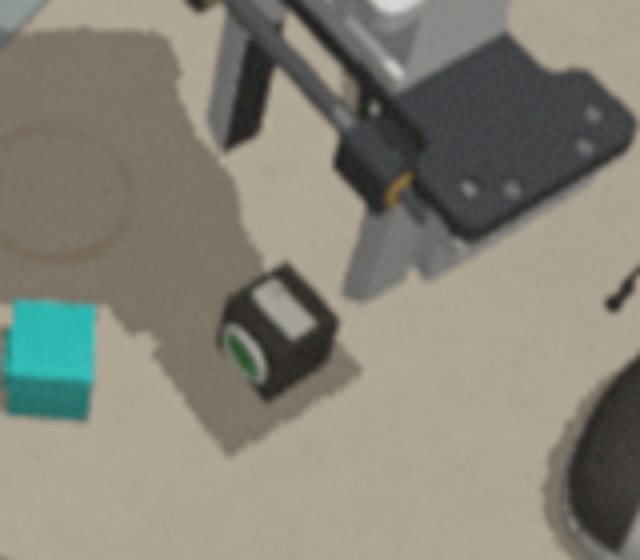

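The crop shows cube B at about (278,330), untouched, with the open fingers above and behind it, one on each side of its axis. I'll descend and close.

Emit:
{"method": "play_rows", "body": {
  "travel": [
    [-0.002, -0.004, 0.06],
    [-0.002, -0.004, 0.1],
    [-0.002, -0.004, 0.122],
    [-0.002, -0.004, 0.122],
    [-0.002, -0.004, 0.122]
  ],
  "roll": [0, 0, 0, 0, 0]
}}

```text
clock: 3.07
tcp_pos: [0.4719, -0.3052, 0.0394]
tool_rot: [[-0.866, 0.5, 0.001], [0.5, 0.866, -0.001], [-0.001, -0.0, -1.0]]
ft_force: [0.2, -0.8, 0.3]
grip_width: 0.066
grip_force: 0.0
```

Emit:
{"method": "play_rows", "body": {
  "travel": [
    [0, 0, 0],
    [0, 0, 0],
    [0, 0, 0],
    [0, 0, 0],
    [0, 0, 0],
    [0, 0, 0]
  ],
  "roll": [0, 0, 0, 0, 0, 0],
  "hand": -1,
  "newtons": 10
}}

```text
clock: 3.57
tcp_pos: [0.4715, -0.3048, 0.0384]
tool_rot: [[-0.866, 0.5, 0.0], [0.5, 0.866, -0.0], [-0.0, -0.0, -1.0]]
ft_force: [0.5, -0.1, -0.5]
grip_width: 0.0292
grip_force: 0.0
```

```bash
python3 -c "
from h import *
plan((.471,-.305,.19,150),(.568,-.1066,.19,166))"
```

```text
t 3.57 tcp [ 0.4715 -0.3048  0.0384] yaw 150.02 w 0.0292
[0.0009, -0.001, -0.3789] 0.0003 dist mm 152
[0.0386, 0.5498, -0.379] -0.1775 dist mm 268
```

Width is 29 mm with no grip force, so something is off. I'll look.

```bash
python3 -c "
from h import *
s=robot.state();print(s['grip_width'],s['grip_force'],s['ft_force'])
p,d=robot.grab_frame('scene');a=cv2.resize(p[290:400,370:480,::-1],(400,400),interpolation=cv2.INTER_CUBIC)
p,d=robot.grab_frame('top');np.savez('top1.npz',p=p,d=d);b=cv2.resize(p[255:325,395:465,::-1],(400,400),interpolation=cv2.INTER_CUBIC)
cv2.imwrite('pics/s2.png',np.hstack([a,b]));s=robot.state();print(s['grip_width'],s['grip_force'])"
```

```text
0.02924788029345199 0.0 [ 0.50625329 -0.09765414 -0.47978078]
0.02155410315149638 0.0
```

View pics/s2.png

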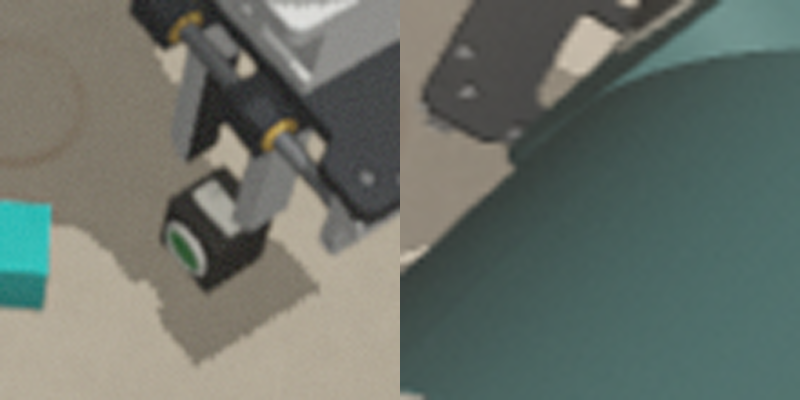

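The left half of the picture shows the fingers at about (190,155) and (265,225), beyond and above cube B at (215,230) and not gripping it. I'll measure the tips by depth.

```bash
python3 -c "
from h import *
print('tip_reach',robot.tip_reach)
p,d=robot.grab_frame('scene');np.savez('s2.npz',p=p,d=d);C=cloud('scene',d)
X=C[310:375,405:465].reshape(-1,3)
b=(X[:,2]>.012);
for z0 in np.arange(.0,.12,.01):
    q=X[(X[:,2]>=z0)&(X[:,2]<z0+.01)]
    print(round(z0,2),len(q),q.min(0).round(3) if len(q) else '',q.max(0).round(3) if len(q) else '')
np.set_printoptions(linewidth=250)
print('cols',list(range(412,460,3)))
for v in range(320,368,3): print(v,[tuple((C[v,u]*1000).astype(int).tolist()) for u in range(414,456,5)])
s=robot.state();print(s['grip_width'],s['grip_force'],s['tcp_pos'])"
```

```text
tip_reach 0.017
0.0 1188 [ 0.43  -0.367  0.   ] [ 0.549 -0.24   0.01 ]
0.01 88 [ 0.45  -0.328  0.01 ] [ 0.478 -0.287  0.02 ]
0.02 96 [ 0.451 -0.328  0.02 ] [ 0.478 -0.286  0.03 ]
0.03 367 [ 0.45  -0.327  0.03 ] [ 0.491 -0.286  0.04 ]
0.04 0  
0.05 12 [ 0.457 -0.314  0.056] [ 0.486 -0.287  0.06 ]
0.06 68 [ 0.453 -0.329  0.06 ] [ 0.485 -0.281  0.07 ]
0.07 101 [ 0.452 -0.329  0.07 ] [ 0.485 -0.282  0.08 ]
0.08 92 [ 0.453 -0.329  0.08 ] [ 0.481 -0.281  0.09 ]
0.09 85 [ 0.452 -0.329  0.09 ] [ 0.477 -0.281  0.1  ]
0.1 74 [ 0.452 -0.327  0.1  ] [ 0.476 -0.281  0.11 ]
0.11 60 [ 0.453 -0.329  0.11 ] [ 0.476 -0.281  0.12 ]
cols [412, 415, 418, 421, 424, 427, 430, 433, 436, 439, 442, 445, 448, 451, 454, 457]
320 [(526, -261, 0), (531, -268, -1), (471, -288, 99), (436, -301, 160), (431, -308, 172), (431, -314, 177), (433, -320, 178), (441, -325, 170), (429, -332, 194)]
323 [(521, -263, 0), (475, -281, 80), (470, -289, 93), (476, -295, 89), (431, -309, 165), (427, -316, 176), (430, -321, 176), (443, -326, 162), (428, -333, 188)]
326 [(514, -266, 2), (474, -282, 74), (470, -290, 85), (478, -296, 7
[... 1473 characters left out ...]
333, 0), (500, -340, 0)]
356 [(464, -287, 2), (459, -295, 17), (456, -303, 29), (457, -310, 34), (459, -317, 37), (470, -323, 24), (486, -328, 1), (490, -335, 0), (495, -342, 0)]
359 [(462, -288, -3), (458, -296, 10), (452, -305, 28), (451, -312, 37), (461, -318, 24), (472, -324, 11), (483, -330, -1), (486, -337, 0), (489, -344, 0)]
362 [(456, -290, -1), (458, -297, 0), (453, -306, 18), (451, -313, 27), (463, -319, 12), (474, -325, 0), (477, -332, 0), (481, -339, 0), (486, -346, -1)]
365 [(449, -293, 1), (453, -300, 1), (454, -307, 7), (453, -314, 16), (462, -320, 5), (468, -327, 0), (472, -334, 0), (475, -341, 1), (480, -347, 0)]
0.01722043505620657 0.0 [ 0.47147403 -0.30487003  0.03831401]
```

By depth the fingertips are at z≈0.057. The stated reach would put them at 0.021, so the tips stand about 36 mm higher than expected from the reported TCP. I'll open the hand and re-measure to see whether that depends on the opening.

Emit:
{"method": "play_rows", "body": {
  "travel": [
    [0, 0, 0],
    [0, 0, 0],
    [0, 0, 0],
    [0, 0, 0],
    [0, 0, 0],
    [0, 0, 0],
    [0, 0, 0]
  ],
  "roll": [0, 0, 0, 0, 0, 0, 0],
  "hand": 0.4
}}

```text
clock: 4.3
tcp_pos: [0.4715, -0.3049, 0.0383]
tool_rot: [[-0.866, 0.5, -0.0], [0.5, 0.866, -0.0], [-0.0, -0.0, -1.0]]
ft_force: [-1.0, 0.9, -0.2]
grip_width: 0.0603
grip_force: 0.0
```

```bash
cat >> h.py <<'E'
def tips():
    p,d=robot.grab_frame('scene');C=cloud('scene',d);s=robot.state();R=np.array(s['tool_rot']);t=np.array(s['tcp_pos'])
    X=((C-t)@R)[d>.1];X=X[(np.abs(X[:,0])<.02)&(np.abs(X[:,1])<.075)&(X[:,2]>-.07)&(X[:,2]<.045)&((X@R.T+t)[:,2]>.004)]*1000
    print('tcp z',t[2],'w',s['grip_width'],'f',s['grip_force'],s['ft_force'].round(1))
    for y0 in range(-72,72,8):
        q=X[(X[:,1]>=y0)&(X[:,1]<y0+8)]
        if len(q): print('tool y',y0,len(q),'z(tool) tip',np.percentile(q[:,2],[0,10,50,90,100]).round(0),'x',q[:,0].min().round(),q[:,0].max().round())
    return p,d
E
python3 -c "
from h import *
p,d=tips();np.savez('s3.npz',p=p,d=d)
"
```

```text
tcp z 0.03830507459014403 w 0.06371967549545664 f 0.0 [1.  0.3 0.1]
tool y -64 2 z(tool) tip [34. 34. 34. 34. 34.] x -17.0 -10.0
tool y -48 123 z(tool) tip [-70. -64. -47. -32. -28.] x -10.0 10.0
tool y -40 86 z(tool) tip [-70. -67. -47. -26.  34.] x -9.0 10.0
tool y -32 10 z(tool) tip [-66. -59. -43. -29. -20.] x 7.0 8.0
tool y -24 120 z(tool) tip [-1.  3. 16. 31. 34.] x -13.0 15.0
tool y -16 149 z(tool) tip [-1.  1.  3. 23. 33.] x -17.0 17.0
tool y -8 139 z(tool) tip [-1.  1.  3. 22. 31.] x -18.0 18.0
tool y 0 140 z(tool) tip [-1.  0.  2. 18. 34.] x -17.0 17.0
tool y 8 103 z(tool) tip [-1.  0.  2. 17. 32.] x -17.0 17.0
tool y 24 143 z(tool) tip [-70. -63. -43. -24. -20.] x -10.0 10.0
tool y 32 81 z(tool) tip [-70. -63. -45. -26. -18.] x -5.0 9.0
tool y 40 17 z(tool) tip [-68. -65. -51. -34. -28.] x 7.0 9.0
tool y 56 3 z(tool) tip [34. 34. 34. 34. 34.] x -6.0 16.0
tool y 64 2 z(tool) tip [34. 34. 34. 34. 34.] x 0.0 13.0
```

The tips sit 18–19 mm behind the reported TCP whatever the opening, and the fingers straddle the cube well sideways. So I'll aim the tips at TCP z + 0.0185 and descend another 36 mm, checking the force.

Emit:
{"method": "play_rows", "body": {
  "travel": [
    [0, 0, 0.02],
    [0, 0, 0.04],
    [0, 0, 0.06],
    [0, 0, 0.075],
    [0, 0, 0.09],
    [0, 0, 0.09]
  ],
  "roll": [0, 0, 0, 0, 0, 0]
}}

```text
clock: 4.85
tcp_pos: [0.4708, -0.3045, 0.0009]
tool_rot: [[-0.866, 0.5, -0.002], [0.5, 0.866, 0.001], [0.002, -0.0, -1.0]]
ft_force: [0.2, -0.4, -0.6]
grip_width: 0.0661
grip_force: 0.0
```

```bash
python3 -c "
from h import *
p,d=tips()
"
```

```text
tcp z 0.0015914697310184592 w 0.0657332325188276 f 0.0 [0.3 0.6 0.3]
tool y -56 1 z(tool) tip [-2. -2. -2. -2. -2.] x -3.0 -3.0
tool y -48 128 z(tool) tip [-70. -64. -48. -30. -25.] x -10.0 10.0
tool y -40 62 z(tool) tip [-68. -64. -44. -26. -20.] x 7.0 10.0
tool y -24 118 z(tool) tip [-37. -34. -20.  -5.  -3.] x -15.0 14.0
tool y -16 120 z(tool) tip [-37. -36. -33. -11.  -3.] x -15.0 16.0
tool y -8 116 z(tool) tip [-38. -37. -34. -14.  -4.] x -10.0 17.0
tool y 0 130 z(tool) tip [-37. -36. -34. -16.  -5.] x -18.0 17.0
tool y 8 106 z(tool) tip [-38. -36. -34. -19.  -5.] x -17.0 16.0
tool y 24 2 z(tool) tip [-3. -3. -3. -2. -2.] x -18.0 12.0
tool y 32 186 z(tool) tip [-69. -63. -44. -23.  -3.] x -11.0 10.0
tool y 40 37 z(tool) tip [-68. -67. -51. -31. -23.] x 8.0 10.0
```

Emit:
{"method": "play_rows", "body": {
  "travel": [
    [0, 0, 0],
    [0, 0, 0],
    [0, 0, 0],
    [0, 0, 0],
    [0, 0, 0],
    [0, 0, 0],
    [0, 0, 0],
    [0, 0, 0]
  ],
  "roll": [0, 0, 0, 0, 0, 0, 0, 0],
  "hand": -1,
  "newtons": 8
}}

```text
clock: 5.57
tcp_pos: [0.4716, -0.3049, 0.0025]
tool_rot: [[-0.866, 0.5, 0.0], [0.5, 0.866, -0.0], [-0.0, -0.0, -1.0]]
ft_force: [-0.1, 0.4, 3.5]
grip_width: 0.032
grip_force: 7.9
```

Emit:
{"method": "play_rows", "body": {
  "travel": [
    [0, 0, -0.02],
    [0, 0, -0.06],
    [0, 0, -0.13],
    [0, 0, -0.2],
    [0, 0, -0.27],
    [0, 0, -0.34],
    [0, 0, -0.36],
    [0, 0, -0.36]
  ],
  "roll": [0, 0, 0, 0, 0, 0, 0, 0]
}}

```text
clock: 6.23
tcp_pos: [0.4724, -0.3053, 0.1486]
tool_rot: [[-0.866, 0.5, 0.003], [0.5, 0.866, -0.001], [-0.004, 0.001, -1.0]]
ft_force: [0.5, 0.8, -1.1]
grip_width: 0.0319
grip_force: 7.9
```

```bash
python3 -c "
from h import *
p,d=tips();cv2.imwrite('pics/s4.png',cv2.resize(p[250:400,360:520,::-1],(640,600)))
plan((.568,-.1066,.14,166))
"
```

```text
tcp z 0.14681530960587377 w 0.031978213620613684 f 7.949184626340866 [-0.9 -0.1 -0.9]
tool y -32 206 z(tool) tip [-70. -67. -50. -34. -28.] x -11.0 9.0
tool y -24 135 z(tool) tip [-69. -63. -36.  -8.  -3.] x -6.0 14.0
tool y -16 153 z(tool) tip [-55. -36. -27.  -5.   1.] x -3.0 16.0
tool y -8 161 z(tool) tip [-39. -37. -34. -11.  -1.] x -13.0 16.0
tool y 0 183 z(tool) tip [-38. -37. -35. -13.  -1.] x -18.0 16.0
tool y 8 209 z(tool) tip [-68. -54. -35. -18.  -0.] x -19.0 16.0
tool y 16 179 z(tool) tip [-70. -67. -49. -34. -24.] x -18.0 9.0
tool y 24 42 z(tool) tip [-69. -67. -49. -35. -27.] x 7.0 9.0
t 6.28 tcp [ 0.4718 -0.3047  0.1468] yaw 150.04 w 0.032
[0.0389, 0.5492, 0.0173] -0.1773 dist mm 220
```

View pics/s4.png

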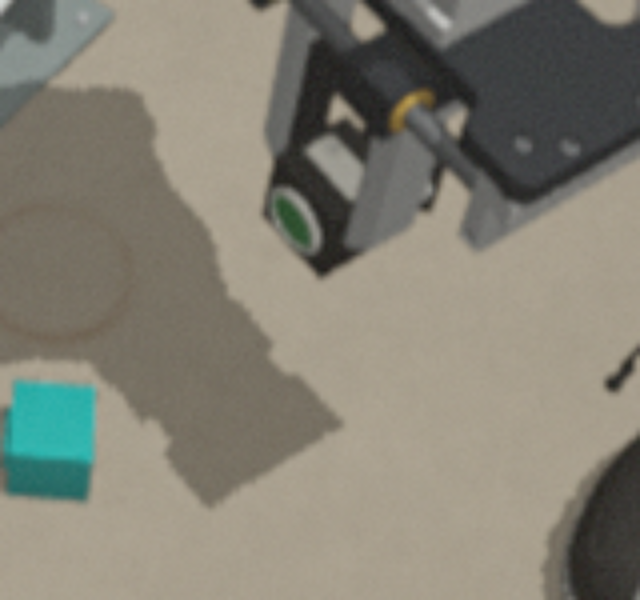

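The crop shows cube B held level between the fingers, window at (295,220), 32 mm wide. Its underside is about 2 mm below the TCP. I'll carry it to above the load point.

Emit:
{"method": "play_rows", "body": {
  "travel": [
    [0.005, 0.08, 0],
    [0.01, 0.16, 0],
    [0.015, 0.24, 0],
    [0.02, 0.32, 0],
    [0.03, 0.4, 0],
    [0.035, 0.48, 0],
    [0.039, 0.549, 0.017],
    [0.039, 0.549, 0.017],
    [0.039, 0.549, 0.017],
    [0.039, 0.549, 0.017]
  ],
  "roll": [-0.03, -0.06, -0.09, -0.12, -0.15, -0.177, -0.177, -0.177, -0.177, -0.177]
}}

```text
clock: 7.12
tcp_pos: [0.5667, -0.1075, 0.1383]
tool_rot: [[-0.97, 0.243, -0.002], [0.243, 0.97, -0.0], [0.002, -0.001, -1.0]]
ft_force: [0.1, 0.2, -1.4]
grip_width: 0.0321
grip_force: 7.9
```

```bash
cat >> h.py <<'E'
def chk():
    """chute and held cube seen from the side, in track axes (mm, uphill from the stop / across / world z)"""
    p,d=robot.grab_frame('scene');C=cloud('scene',d);th=np.radians(-13.95);e=np.array([np.cos(th),np.sin(th)]);n=np.array([-e[1],e[0]])
    o=np.array([.56219,-.10513])-e*.1117
    X=C[...,:2]-o;return p,np.dstack([X@e,X@n,C[...,2]])*1000
E
python3 -c "
from h import *
plan((.568,-.1066,.084,166))
p,K=chk();cv2.imwrite('pics/s5.png',cv2.resize(p[150:350,240:440,::-1],(600,600),interpolation=cv2.INTER_CUBIC))
g=cv2.cvtColor(p,cv2.COLOR_RGB2HSV);m=(g[...,2]<75)&(K[...,2]>120)&(K[...,2]<180)&(abs(K[...,1])<60)&(K[...,0]>60)&(K[...,0]<180)
print(m.sum(),np.percentile(K[m],[1,50,99],axis=0))
"
```

```text
t 7.12 tcp [ 0.5667 -0.1075  0.1383] yaw 165.91 w 0.0321
[-0.0028, 0.003, 0.1358] -0.001 dist mm 54
286 [[101.64687423 -18.09517798 136.96129299]
 [106.76532112  -6.32816808 170.51827307]
 [130.40065933  16.53982253 179.05813728]]
```

View pics/s5.png

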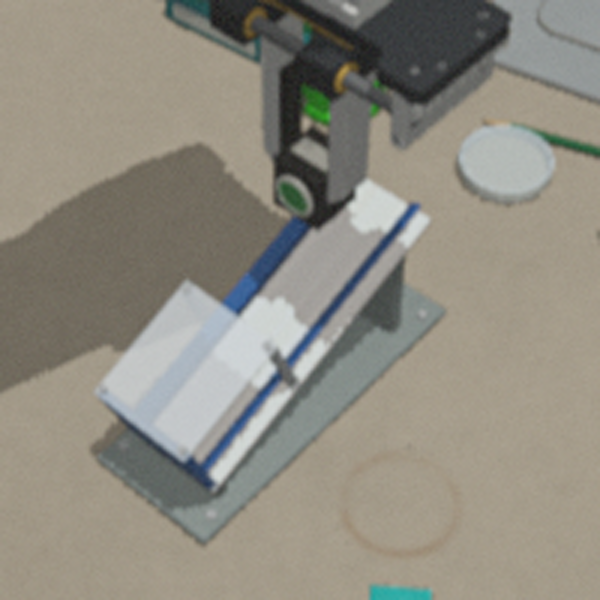

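Cube B hangs at about (300,185) over the loading part, window down the slope and centred across the channel within about 1 mm. I'll lower it, then ease the grip so it can pivot flat onto the floor.

Emit:
{"method": "play_rows", "body": {
  "travel": [
    [-0.003, 0.003, 0.04],
    [-0.003, 0.003, 0.08],
    [-0.003, 0.003, 0.11],
    [-0.003, 0.003, 0.13],
    [-0.003, 0.003, 0.136],
    [-0.003, 0.003, 0.136]
  ],
  "roll": [0, 0, 0, 0, 0, 0]
}}

```text
clock: 7.67
tcp_pos: [0.5688, -0.1064, 0.0847]
tool_rot: [[-0.97, 0.243, -0.001], [0.243, 0.97, -0.0], [0.001, -0.0, -1.0]]
ft_force: [-0.8, -0.2, -0.5]
grip_width: 0.032
grip_force: 7.9
```

Emit:
{"method": "play_rows", "body": {
  "travel": [
    [0, 0, 0],
    [0, 0, 0.005],
    [0, 0, 0.01],
    [0, 0, 0.014],
    [0, 0, 0.017],
    [0, 0, 0.017]
  ],
  "roll": [0, 0, 0, 0, 0, 0],
  "newtons": 3
}}

```text
clock: 8.17
tcp_pos: [0.569, -0.1059, 0.0782]
tool_rot: [[-0.97, 0.243, -0.0], [0.243, 0.97, 0.0], [0.0, 0.0, -1.0]]
ft_force: [-0.8, 0.2, 0.9]
grip_width: 0.032
grip_force: 3.0
```

```bash
python3 -c "
from h import *
p,K=chk();s=robot.state();print(s['tcp_pos'],s['ft_force'],s['grip_width'])
g=cv2.cvtColor(p,cv2.COLOR_RGB2HSV);m=(g[...,2]<75)&(K[...,2]>70)&(K[...,2]<125)&(abs(K[...,1])<20)&(K[...,0]>60)&(K[...,0]<180)
print(m.sum(),np.percentile(K[m],[1,50,99],axis=0))
m=(abs(K[...,1])<12)&(K[...,2]>60)&(K[...,2]<118)&(K[...,0]>80)&(K[...,0]<135)
for x in range(84,136,4): 
  q=K[m&(abs(K[...,0]-x)<2)];print(x,q[:,2].min().round(),q[:,2].max().round()) if len(q) else 0
"
```

```text
[ 0.56910227 -0.10587081  0.07827516] [-1.50264828  1.20852789 -0.43213276] 0.031949687389192544
275 [[100.84558623 -16.12528459  78.66853524]
 [107.70665889   0.77702282 111.90610695]
 [131.53849066  18.30370479 122.95949714]]
84 60.0 64.0
88 60.0 64.0
92 60.0 66.0
96 62.0 67.0
100 62.0 114.0
104 64.0 115.0
108 66.0 116.0
112 69.0 116.0
116 70.0 115.0
120 72.0 117.0
124 113.0 116.0
128 112.0 116.0
132 111.0 116.0
```

The cube is still level with its uphill edge just at the floor. I'll press down a few mm more.

Emit:
{"method": "play_rows", "body": {
  "travel": [
    [0, 0, 0.003],
    [0, 0, 0.006],
    [0, 0, 0.009],
    [0, 0, 0.012],
    [0, 0, 0.012]
  ],
  "roll": [0, 0, 0, 0, 0]
}}

```text
clock: 8.63
tcp_pos: [0.5691, -0.1059, 0.0732]
tool_rot: [[-0.97, 0.243, -0.0], [0.243, 0.97, -0.0], [0.0, -0.0, -1.0]]
ft_force: [-1.3, 0.7, 0.2]
grip_width: 0.0319
grip_force: 3.0
```

```bash
python3 -c "
from h import *
p,K=chk();s=robot.state();print(s['tcp_pos'],s['ft_force'],s['grip_width'])
m=(abs(K[...,1])<12)&(K[...,2]>60)&(K[...,2]<118)&(K[...,0]>80)&(K[...,0]<135)
for x in range(84,136,4): 
  q=K[m&(abs(K[...,0]-x)<2)];print(x,q[:,2].min().round(),q[:,2].max().round()) if len(q) else 0
"
```

```text
[ 0.56911924 -0.10600223  0.07328597] [-0.19101302  0.17273972 -1.1628697 ] 0.03196296844736296
84 60.0 63.0
88 60.0 64.0
92 60.0 66.0
96 60.0 108.0
100 63.0 111.0
104 63.0 111.0
108 66.0 113.0
112 108.0 113.0
116 108.0 115.0
120 110.0 114.0
124 111.0 116.0
128 113.0 116.0
```

Emit:
{"method": "play_rows", "body": {
  "travel": [
    [0, 0, 0.003],
    [0, 0, 0.006],
    [0, 0, 0.006]
  ],
  "roll": [0, 0, 0]
}}

```text
clock: 8.93
tcp_pos: [0.5691, -0.106, 0.0709]
tool_rot: [[-0.97, 0.243, -0.0], [0.243, 0.97, -0.0], [0.0, -0.0, -1.0]]
ft_force: [-0.4, -0.9, 0.7]
grip_width: 0.0318
grip_force: 3.0
```

Emit:
{"method": "play_rows", "body": {
  "travel": [
    [0, 0, 0],
    [0, 0, 0],
    [0, 0, 0],
    [0, 0, 0],
    [0, 0, 0],
    [0, 0, 0]
  ],
  "roll": [0, 0, 0, 0, 0, 0],
  "hand": 0.3
}}

```text
clock: 9.43
tcp_pos: [0.5689, -0.1071, 0.0713]
tool_rot: [[-0.97, 0.244, 0.0], [0.244, 0.97, -0.001], [-0.0, -0.001, -1.0]]
ft_force: [-3.4, -5.1, 3.2]
grip_width: 0.0455
grip_force: 3.5
```

Emit:
{"method": "play_rows", "body": {
  "travel": [
    [0, 0, -0.06],
    [0, 0, -0.14],
    [0, 0, -0.22],
    [0, 0, -0.3],
    [0, 0, -0.34],
    [0, 0, -0.34]
  ],
  "roll": [0, 0, 0, 0, 0, 0]
}}

```text
clock: 9.93
tcp_pos: [0.5708, -0.1063, 0.2108]
tool_rot: [[-0.97, 0.243, 0.005], [0.243, 0.97, -0.0], [-0.005, 0.001, -1.0]]
ft_force: [-0.1, -0.4, 0.8]
grip_width: 0.0611
grip_force: 0.0
```

```bash
python3 -c "
from h import *
p,K=chk();cv2.imwrite('pics/s6.png',cv2.resize(p[150:350,240:440,::-1],(600,600),interpolation=cv2.INTER_CUBIC))
plan((.610,-.3075,.14,199),(.610,-.3075,.0025,199))
g=cv2.cvtColor(p,cv2.COLOR_RGB2HSV);m=(g[...,2]<75)&(K[...,2]>30)&(K[...,2]<125)&(abs(K[...,1])<30)&(K[...,0]>-10)&(K[...,0]<180)
print(m.sum(),np.percentile(K[m],[1,50,99],axis=0) if m.any() else '')
"
```

```text
t 9.98 tcp [ 0.57   -0.106   0.2087] yaw 165.97 w 0.061
[-0.2186, -0.4647, 0.1719] -0.367 dist mm 217
[-0.2176, -0.465, 0.5157] -0.367 dist mm 291
27 [[ -9.39394825 -28.15736981  32.38226537]
 [ 19.78658614 -16.65755939  40.57706689]
 [157.06064437  23.32848332  57.01817052]]
```

View pics/s6.png

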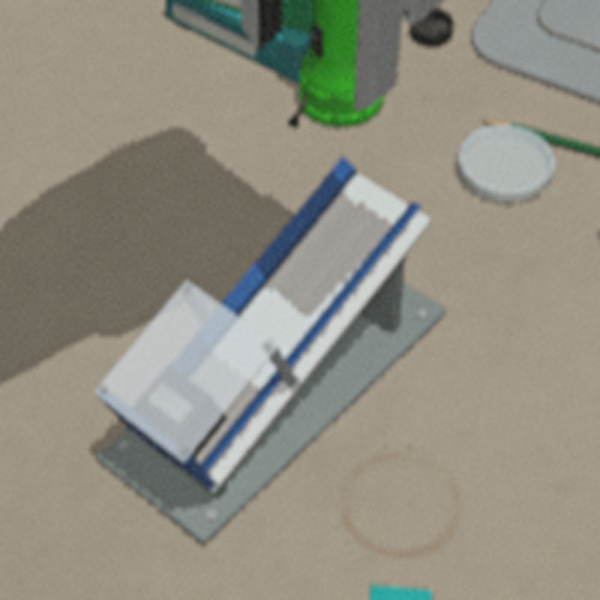

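The picture shows cube B upright at the stop under the clear cover, label at (172,400), with the chute undisturbed. The flashlight at (340,60) is clear. Now cube A.

Emit:
{"method": "play_rows", "body": {
  "travel": [
    [-0.03, -0.07, 0],
    [-0.06, -0.14, 0],
    [-0.1, -0.21, 0],
    [-0.13, -0.28, 0],
    [-0.16, -0.35, 0],
    [-0.2, -0.42, 0],
    [-0.218, -0.465, 0.08],
    [-0.218, -0.465, 0.16],
    [-0.218, -0.465, 0.24],
    [-0.218, -0.465, 0.3]
  ],
  "roll": [-0.05, -0.1, -0.15, -0.2, -0.25, -0.3, -0.35, -0.367, -0.367, -0.367],
  "hand": 0.4
}}

```text
clock: 10.82
tcp_pos: [0.6069, -0.3073, 0.0828]
tool_rot: [[-0.946, -0.325, -0.003], [-0.325, 0.946, 0.001], [0.003, 0.002, -1.0]]
ft_force: [0.8, 0.6, 0.1]
grip_width: 0.066
grip_force: 0.0
```

```bash
python3 -c "
from h import *
tips()
plan((.610,-.3075,.0025,199))
"
```

```text
tcp z 0.07870791405885 w 0.06573053522539432 f 0.0 [-1.1  1.5 -5.1]
tool y -48 82 z(tool) tip [-70. -67. -50. -34. -26.] x 5.0 10.0
tool y -40 135 z(tool) tip [-70. -66. -47. -27. -22.] x -10.0 10.0
tool y -24 31 z(tool) tip [40. 40. 42. 44. 45.] x -19.0 11.0
tool y -16 81 z(tool) tip [39. 40. 42. 43. 44.] x -20.0 12.0
tool y -8 79 z(tool) tip [39. 41. 42. 44. 45.] x -19.0 12.0
tool y 0 78 z(tool) tip [40. 41. 42. 44. 45.] x -20.0 13.0
tool y 8 45 z(tool) tip [39. 41. 42. 44. 45.] x -20.0 13.0
tool y 24 14 z(tool) tip [-67. -64. -46. -29. -23.] x 4.0 7.0
tool y 32 98 z(tool) tip [-70. -65. -48. -29. -24.] x 5.0 10.0
tool y 40 54 z(tool) tip [-69. -64. -51. -37. -33.] x -11.0 10.0
t 10.87 tcp [ 0.6053 -0.306   0.0787] yaw -161.05 w 0.0657
[-0.0112, -0.0086, 0.1904] -0.0005 dist mm 76
```

Emit:
{"method": "play_rows", "body": {
  "travel": [
    [-0.01, -0.005, 0],
    [-0.011, -0.008, 0.06],
    [-0.011, -0.008, 0.12],
    [-0.011, -0.008, 0.16],
    [-0.011, -0.008, 0.19],
    [-0.011, -0.008, 0.19],
    [-0.011, -0.008, 0.19]
  ],
  "roll": [0, 0, 0, 0, 0, 0, 0]
}}

```text
clock: 11.45
tcp_pos: [0.6144, -0.3094, 0.0121]
tool_rot: [[-0.946, -0.325, 0.001], [-0.325, 0.946, -0.0], [-0.0, -0.001, -1.0]]
ft_force: [0.3, -0.7, 0.2]
grip_width: 0.0657
grip_force: 0.0
```

Emit:
{"method": "play_rows", "body": {
  "travel": [
    [0, 0, 0],
    [0, 0, 0],
    [0, 0, 0],
    [0, 0, 0],
    [0, 0, 0],
    [0, 0, 0],
    [0, 0, 0],
    [0, 0, 0]
  ],
  "roll": [0, 0, 0, 0, 0, 0, 0, 0],
  "hand": -1,
  "newtons": 8
}}

```text
clock: 12.12
tcp_pos: [0.6139, -0.3091, 0.0114]
tool_rot: [[-0.946, -0.325, 0.0], [-0.325, 0.946, -0.0], [-0.0, -0.0, -1.0]]
ft_force: [-1.2, 1.6, 5.8]
grip_width: 0.0318
grip_force: 8.0
```

Emit:
{"method": "play_rows", "body": {
  "travel": [
    [0, 0, -0.02],
    [0, 0, -0.06],
    [0, 0, -0.13],
    [0, 0, -0.2],
    [0, 0, -0.27],
    [0, 0, -0.34],
    [0, 0, -0.36],
    [0, 0, -0.36]
  ],
  "roll": [0, 0, 0, 0, 0, 0, 0, 0]
}}

```text
clock: 12.78
tcp_pos: [0.6148, -0.3098, 0.158]
tool_rot: [[-0.946, -0.325, 0.004], [-0.325, 0.946, -0.002], [-0.003, -0.003, -1.0]]
ft_force: [-1.0, 0.8, -0.4]
grip_width: 0.0322
grip_force: 8.0
```

```bash
python3 -c "
from h import *
tips()
plan((.569,-.1065,.14,166))
"
```

```text
tcp z 0.15585378839776318 w 0.031529608414105466 f 7.999945431947708 [ 0.4 -0.4 -1.1]
tool y -32 78 z(tool) tip [-70. -67. -50. -32. -27.] x 5.0 11.0
tool y -24 200 z(tool) tip [-70. -65. -45. -26.   6.] x -12.0 19.0
tool y -16 161 z(tool) tip [-30. -28. -26.   0.   9.] x -12.0 20.0
tool y -8 148 z(tool) tip [-30. -28. -26.  -4.  10.] x -13.0 20.0
tool y 0 155 z(tool) tip [-30. -28. -26.  -1.   9.] x -14.0 20.0
tool y 8 193 z(tool) tip [-70. -29. -20.   4.   7.] x -13.0 20.0
tool y 16 126 z(tool) tip [-70. -66. -47. -29. -22.] x 6.0 10.0
tool y 24 82 z(tool) tip [-68. -66. -48. -31. -30.] x -10.0 10.0
t 12.83 tcp [ 0.614  -0.3093  0.1559] yaw -161.02 w 0.0315
[-0.0584, 0.516, 0.0392] 0.3665 dist mm 208
```

The arm hadn't settled when I planned that descent, so the grip is 9 mm too high and 4 mm off along x. I'll set the cube back down and regrip it properly.

Emit:
{"method": "play_rows", "body": {
  "travel": [
    [0, 0, 0.07],
    [0, 0, 0.15],
    [0, 0, 0.23],
    [0, 0, 0.3],
    [0, 0, 0.34],
    [0, 0, 0.36],
    [0, 0, 0.36],
    [0, 0, 0.36]
  ],
  "roll": [0, 0, 0, 0, 0, 0, 0, 0]
}}

```text
clock: 13.5
tcp_pos: [0.6132, -0.3091, 0.0103]
tool_rot: [[-0.946, -0.325, -0.001], [-0.325, 0.946, 0.0], [0.001, 0.001, -1.0]]
ft_force: [0.9, -0.1, -0.8]
grip_width: 0.032
grip_force: 8.0
```

Emit:
{"method": "play_rows", "body": {
  "travel": [
    [0, 0, 0],
    [0, 0, 0],
    [0, 0, 0],
    [0, 0, 0],
    [0, 0, 0],
    [0.01, 0, 0.01],
    [0.01, 0, 0.022],
    [0.01, 0, 0.022],
    [0.01, 0, 0.022]
  ],
  "roll": [0, 0, 0, 0, 0, 0, 0, 0, 0],
  "hand": 0.4
}}

```text
clock: 14.25
tcp_pos: [0.6097, -0.3104, 0.0018]
tool_rot: [[-0.946, -0.325, -0.001], [-0.325, 0.946, 0.0], [0.001, 0.001, -1.0]]
ft_force: [-0.5, -0.8, 0.3]
grip_width: 0.0659
grip_force: 0.0
```

Emit:
{"method": "play_rows", "body": {
  "travel": [
    [0, 0, 0],
    [0, 0, 0],
    [0, 0, 0],
    [0, 0, 0],
    [0, 0, 0],
    [0, 0, 0],
    [0, 0, 0],
    [0, 0, 0]
  ],
  "roll": [0, 0, 0, 0, 0, 0, 0, 0],
  "hand": -1,
  "newtons": 8
}}

```text
clock: 14.92
tcp_pos: [0.6101, -0.3104, 0.0024]
tool_rot: [[-0.946, -0.325, 0.0], [-0.325, 0.946, -0.0], [-0.0, -0.0, -1.0]]
ft_force: [0.6, 0.8, 0.7]
grip_width: 0.0319
grip_force: 8.0
```

Emit:
{"method": "play_rows", "body": {
  "travel": [
    [0, 0, -0.02],
    [0, 0, -0.06],
    [0, 0, -0.13],
    [0, 0, -0.2],
    [0, 0, -0.27],
    [0, 0, -0.34],
    [0, 0, -0.36],
    [0, 0, -0.36],
    [0, 0, -0.36],
    [0, 0, -0.36]
  ],
  "roll": [0, 0, 0, 0, 0, 0, 0, 0, 0, 0]
}}

```text
clock: 15.75
tcp_pos: [0.6095, -0.31, 0.1454]
tool_rot: [[-0.946, -0.325, -0.001], [-0.325, 0.946, 0.001], [0.001, 0.001, -1.0]]
ft_force: [0.4, 0.2, -0.9]
grip_width: 0.0319
grip_force: 8.0
```

```bash
python3 -c "
from h import *
tips()
plan((.569,-.1065,.14,166))
"
```

```text
tcp z 0.1450875718343373 w 0.03159673133307459 f 7.999899387359619 [ 0.2 -0.7 -0.2]
tool y -32 69 z(tool) tip [-70. -65. -49. -31. -26.] x 7.0 12.0
tool y -24 183 z(tool) tip [-70. -65. -49. -29. -18.] x -13.0 15.0
tool y -16 170 z(tool) tip [-38. -35. -33.  -7.   2.] x -17.0 19.0
tool y -8 172 z(tool) tip [-37. -35. -32.  -8.   2.] x -15.0 19.0
tool y 0 178 z(tool) tip [-37. -35. -33.  -9.  -1.] x -16.0 20.0
tool y 8 176 z(tool) tip [-62. -35. -29.  -6.   4.] x -15.0 19.0
tool y 16 123 z(tool) tip [-69. -65. -47. -26. -19.] x 6.0 11.0
tool y 24 94 z(tool) tip [-69. -67. -50. -33. -26.] x -10.0 10.0
t 15.8 tcp [ 0.6094 -0.3101  0.1451] yaw -161.02 w 0.0316
[-0.07, 0.5141, 0.0132] 0.3664 dist mm 208
```

Emit:
{"method": "play_rows", "body": {
  "travel": [
    [-0.01, 0.07, 0],
    [-0.02, 0.15, 0],
    [-0.03, 0.22, 0],
    [-0.04, 0.3, 0],
    [-0.05, 0.37, 0],
    [-0.06, 0.45, 0],
    [-0.07, 0.514, 0.013],
    [-0.07, 0.514, 0.013],
    [-0.07, 0.514, 0.013],
    [-0.07, 0.514, 0.013]
  ],
  "roll": [0.06, 0.12, 0.18, 0.24, 0.3, 0.34, 0.366, 0.366, 0.366, 0.366]
}}

```text
clock: 16.63
tcp_pos: [0.5694, -0.1074, 0.1406]
tool_rot: [[-0.971, 0.241, -0.001], [0.241, 0.971, -0.001], [0.001, -0.001, -1.0]]
ft_force: [0.2, -0.9, -0.0]
grip_width: 0.0321
grip_force: 8.0
```

Emit:
{"method": "play_rows", "body": {
  "travel": [
    [0, 0, 0],
    [0, 0, 0],
    [0, 0, 0]
  ],
  "roll": [0, 0, 0]
}}

```text
clock: 16.88
tcp_pos: [0.5695, -0.1079, 0.141]
tool_rot: [[-0.97, 0.242, -0.0], [0.242, 0.97, -0.0], [0.0, -0.0, -1.0]]
ft_force: [0.1, 0.6, -0.3]
grip_width: 0.0321
grip_force: 8.0
```

```bash
python3 -c "
from h import *
plan((.569,-.1065,.0785,166))
p,K=chk();cv2.imwrite('pics/s7.png',cv2.resize(p[150:350,240:440,::-1],(600,600),interpolation=cv2.INTER_CUBIC))
g=cv2.cvtColor(p,cv2.COLOR_RGB2HSV);m=(g[...,2]<75)&(K[...,2]>120)&(K[...,2]<175)&(abs(K[...,1])<60)&(K[...,0]>60)&(K[...,0]<180)
print(m.sum(),np.percentile(K[m],[1,50,99],axis=0))
"
```

```text
t 16.88 tcp [ 0.5695 -0.1079  0.141 ] yaw 165.98 w 0.0321
[0.0022, 0.0031, 0.1563] -0.0003 dist mm 63
213 [[103.10199337 -17.7696139  140.00932435]
 [106.84763041 -12.48408094 166.87186755]
 [131.93709619  16.26168591 174.9173434 ]]
```

View pics/s7.png

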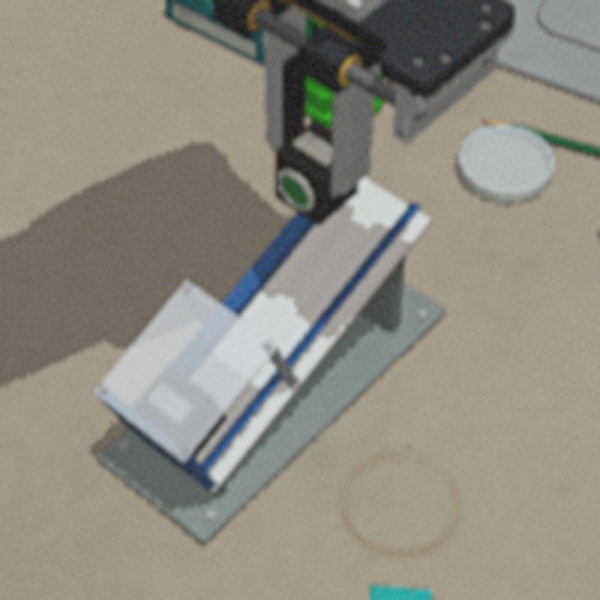

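Cube A is at (298,185) over the channel, window down the slope; cube B still rests at the stop at (172,400). I'll lower A the same way, stopping 2 mm higher and opening less so the fingers clear the lips.

Emit:
{"method": "play_rows", "body": {
  "travel": [
    [0.002, 0.003, 0.05],
    [0.002, 0.003, 0.09],
    [0.002, 0.003, 0.12],
    [0.002, 0.003, 0.145],
    [0.002, 0.003, 0.156],
    [0.002, 0.003, 0.156],
    [0.002, 0.003, 0.156]
  ],
  "roll": [0, 0, 0, 0, 0, 0, 0]
}}

```text
clock: 17.52
tcp_pos: [0.5693, -0.1058, 0.0789]
tool_rot: [[-0.97, 0.241, 0.0], [0.241, 0.97, -0.0], [-0.0, -0.0, -1.0]]
ft_force: [0.5, -0.4, -0.3]
grip_width: 0.0323
grip_force: 8.0
```

Emit:
{"method": "play_rows", "body": {
  "travel": [
    [0, 0, 0],
    [0, 0, 0.003],
    [0, 0, 0.006],
    [0, 0, 0.009],
    [0, 0, 0.012],
    [0, 0, 0.015],
    [0, 0, 0.015]
  ],
  "roll": [0, 0, 0, 0, 0, 0, 0],
  "newtons": 3
}}

```text
clock: 18.1
tcp_pos: [0.569, -0.1055, 0.0725]
tool_rot: [[-0.97, 0.241, -0.0], [0.241, 0.97, -0.0], [0.0, -0.0, -1.0]]
ft_force: [-0.1, -0.2, 0.6]
grip_width: 0.0321
grip_force: 3.0
```

Emit:
{"method": "play_rows", "body": {
  "travel": [
    [0, 0, 0],
    [0, 0, 0],
    [0, 0, 0],
    [0, 0, 0],
    [0, 0, 0],
    [0, 0, 0]
  ],
  "roll": [0, 0, 0, 0, 0, 0],
  "hand": -0.06
}}

```text
clock: 18.6
tcp_pos: [0.5691, -0.1056, 0.0727]
tool_rot: [[-0.97, 0.241, 0.0], [0.241, 0.97, -0.0], [-0.0, -0.0, -1.0]]
ft_force: [0.8, -0.9, 0.8]
grip_width: 0.0441
grip_force: 0.2
```

Emit:
{"method": "play_rows", "body": {
  "travel": [
    [0, 0, -0.06],
    [0, 0, -0.14],
    [0, 0, -0.22],
    [0, 0, -0.3],
    [0, 0, -0.34],
    [0, 0, -0.34]
  ],
  "roll": [0, 0, 0, 0, 0, 0]
}}

```text
clock: 19.1
tcp_pos: [0.5707, -0.106, 0.2124]
tool_rot: [[-0.97, 0.241, 0.005], [0.241, 0.97, 0.0], [-0.005, 0.001, -1.0]]
ft_force: [-0.1, -0.7, -0.4]
grip_width: 0.044
grip_force: 0.0
```

```bash
python3 -c "
from h import *
p,d=robot.grab_frame('scene');cv2.imwrite('pics/s8.png',cv2.resize(p[150:350,240:440,::-1],(600,600),interpolation=cv2.INTER_CUBIC))
s=robot.state();print(s['clock'],s['tcp_pos'])
"
```

```text
19.15 [ 0.56992967 -0.10558698  0.21023247]
```

View pics/s8.png

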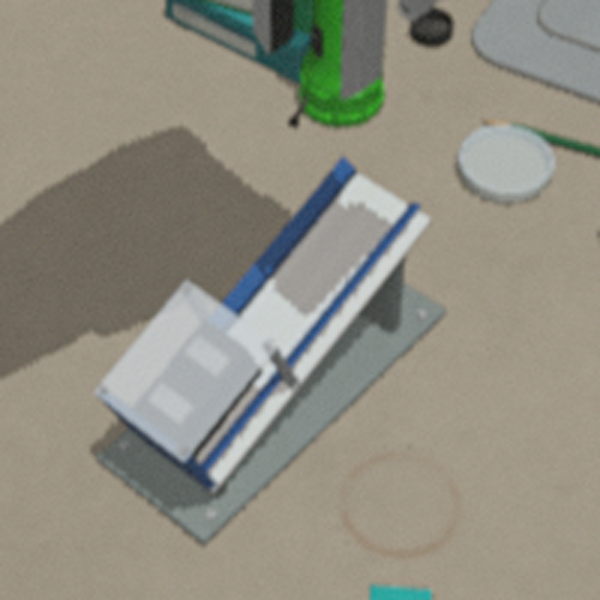

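Both cubes now rest upright in line under the cover, with labels at (170,402) and (208,358). The gripper is clear of everything, so I'm handing in.

```bash
python3 -c "
from workcell import robot
print(robot.sign_off())"
```

```text
the job is handed in; nothing more can be done
None
```

Both green-window cubes are in the chute, upright with their windows facing down the slope, one against the stop and the other behind it; I never touched the objective case or cover glass box, and I handed the job in at about 19 s of the 45 s.

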